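# Roll down the seal strip of a dispensing cassette

### The arm

A 6-joint arm with a two-finger parallel gripper is mounted at the origin on a cart in front of the work surface, level with it; the furniture and walls round the work are solid. World frame = base frame: x ahead of the robot, y to its left, z up, the work surface at z = 0. Lengths are in m, angles in rad, forces in N, time in s.
With the tool pointing down it reaches from about 0.375 to 0.925 m from the base axis. Payload 5.7 kg.
Tool frame: the origin (TCP) lies at the very end of the fingers, on their centre line; the grasp point (between the pads) lies 19 mm behind it; z points along the fingers, y is the line along which they close (so a half turn about z gives the same grasp; the last joint's range is limited). The gripper opens to 88 mm and grips with 3 to 60 N. Pads are 20 mm wide; open, the fingers measure 115 mm over their backs; the gripper's body (75 mm by 178 mm) begins 61 mm behind the grasp point.
Start: joints at [1.149, 0.359, 1.51, -0, 1.272, -0.115], TCP at [0.181, 0.572, 0.223] pointing down, gripper open.
Joint ranges: [-2.97, 2.97], [-1.01, 2.36], [0.21, 2.38], [-0.96, 4.11], [0.2, 2.71], [-2.98, 2.98]. Speed limits (rad/s): [2.39, 2.39, 3.14, 3.14, 3.14, 3.14].

### API

Orientations are given as a 3x3 rotation matrix whose columns are the frame's x, y, z axes.
In Python, from workcell import manip gives the robot as it stands. The module is installed in compiled form; this text tells all that it offers.
- The arm moves only by the shell command python3 -m inch 'ROWS' [OPENING] [FORCE]. ROWS is JSON, a list that holds one entry, the list of rows, each a list of 4 numbers: the shift along the tool's x, y, z as a fraction of full scale, then the turn about the tool's z as a fraction of full scale. In form: [[[tx, ty, tz, spin], ...]]. A call has 1 to 10 rows; each row shifts and turns the commanded pose from where the row before left it, along the tool's axes as they then stand; what a row does not reach is not made up. Full scale, the value 1, is 50 cm for a shift and 180 degrees for a turn. A row lasts 1/12 s, in which the tool goes at most 41.7 mm and 7.16 degrees, less where a joint would pass 70% of its speed; a pose out of reach is approached as far as the arm can. A call with a number of a shift or a turn outside -1 to 1 is refused whole. A call with a gripper value outside its range is refused whole. OPENING is the closure, from -1 (fully open) to 1 (shut), set as the call begins (- or left out, the last holds). The fingers move at their own pace and stop on an object; FORCE is the grip in N (left out, the last holds). Time passes only in rows, so rows that do not move let the fingers close. It gives the time, the measured TCP pose, the force, the opening and the grip force at its end, in the units of the state.
- manip.get_obs(): the state, without advancing time (a new reading comes with each control period).
- manip.grab_frame(name): name is "scene" or "top"; returns (picture, depth): 400x640x3 uint8, blue, green, red; 400x640 float32, m along the optical axis (not along the pixel's ray), 0 where there is no reading.
- manip.camera_model(name): a dict with "fov_y" (degrees; the focal length in pixels is half the picture's height over the tangent of half this angle, whatever the lens; pixels are square), "cx", "cy" (the principal point, pixels), "dist" ([k1, k2, p1, p2, k3] as OpenCV has them; the pictures are not rectified), "rvec" (rotation vector, rad) and "tvec" (3), from world to camera coordinates, as OpenCV has them. Camera axes: x right, y down, z forward; pixel columns grow to the right and rows downward; lengths in m; the calibration is good to about 2 mm. A picture is of the moment at which its call begins. camera_model takes no time and is no camera call.
- manip.job_done(): hands the job in; it is judged then, once.
The state is a dict: "time_s": time; "joint_pos": joint angles; "dq": joint speeds; "tau": joint torques, N m; "eef_pos": TCP position; "tcp_rot": TCP orientation; "contact_force": force on the tool from outside, world axes, zero at the start; "torque": the same for the moment, N m; "width": finger opening in m; "gripper_force": force on a finger pad.
Only numpy, scipy, OpenCV 4.12 (cv2) and the standard library are available. Lean on these libraries where they do the work, as an engineer would, in place of code of your own. Each camera call takes 0.05 s, during which the arm holds its last target. There are 200 camera calls.

### The job

Take the hand roller out of its cradle and roll it with firm pressure along the cassette's orange seal strip, from the blue-marked end to the other, so that all six clips are pressed fully home; do not touch the cassette with the fingers. Then set the roller back upright in its cradle, wheel down, and let go, leaving the medicine cartons, jars and tape beside the work where they stand.

Things in the scene. Friction and masses are not known exactly. Their poses are not given: they have to be found in the camera images.
- cassette: White flat dispensing cassette, 110 (x) x 236 (y) x 50 mm, fixed. Origin: centre of its underside, on the table. Six orange clips, each 22 (x) x 30 (y) mm, form a strip along y at x = -34 mm, centres at y = 75, 45, 15, -15, -45, -75 mm. Clip tops are 58 mm above the table when up, 53 mm when home. Deck round them 50 to 52 mm. Blue mark at the +y end of the strip, grey at -y.
- strip_start (a point): Centre of the top of the clip at the blue-marked end (clip 1) as it is when fully up, 58 mm above the table; fixed to the cassette, axes as the cassette.
- strip_end (a point): Centre of the top of the clip at the other end (clip 6) as it is when fully up, 58 mm above the table; fixed to the cassette.
- roller: Hand roller, 84 x 48 x 102 mm, 0.3 kg, starting in the cradle. Origin: lowest point of its black wheel (radius 20 mm, 26 mm wide, axle along y, rolls along x); z up along the handle. An aluminium shoulder plate 84 (x) x 48 (y) mm spans z 44 to 52 mm; under it is the wheel, on it the blue handle, 36 (x) x 32 (y) mm, z 52 to 102 mm.
- roller_grip (a point): Point in the middle of the roller's blue handle, 75 mm above the roller's origin, axes as the roller. Best gripped from above with the fingers closing along the roller's x (36 mm), fingertips just above the shoulder plate, which then bears on them under pressure.
- roller_wheel (a joint): Angle of the roller's freely turning wheel about its axle, rad, unlimited.
- cradle: Grey open cradle, fixed. Origin: centre of its underside, on the table. Base 110 (x) x 74 (y) mm. Two end walls at x = +-32.5 mm (58 mm clear between, tops 52 mm high), two low side walls at y = +-29.5 mm (54 mm clear between, 30 mm high). The roller hangs by its shoulder plate on the end walls, its x along the cradle's x either way round, its origin 8 mm above the table over the cradle's origin.
- clip_1 (a joint): Clip 1 of the strip, counted from the blue-marked end: m it has been pressed down, 0 fully up, 0.005 fully home. Moves straight down, needs about 6 N plus 8 N per m/s, stays where it is left; no spring.
- clip_2 (a joint): Clip 2 of the strip, counted from the blue-marked end: m it has been pressed down, 0 fully up, 0.005 fully home. Moves straight down, needs about 6 N plus 8 N per m/s, stays where it is left; no spring.
- clip_3 (a joint): Clip 3 of the strip, counted from the blue-marked end: m it has been pressed down, 0 fully up, 0.005 fully home. Moves straight down, needs about 6 N plus 8 N per m/s, stays where it is left; no spring.
- clip_4 (a joint): Clip 4 of the strip, counted from the blue-marked end: m it has been pressed down, 0 fully up, 0.005 fully home. Moves straight down, needs about 6 N plus 8 N per m/s, stays where it is left; no spring.
- clip_5 (a joint): Clip 5 of the strip, counted from the blue-marked end: m it has been pressed down, 0 fully up, 0.005 fully home. Moves straight down, needs about 6 N plus 8 N per m/s, stays where it is left; no spring.
- clip_6 (a joint): Clip 6 of the strip, counted from the blue-marked end: m it has been pressed down, 0 fully up, 0.005 fully home. Moves straight down, needs about 6 N plus 8 N per m/s, stays where it is left; no spring.
- medicine_box_white: Bystander: white medicine carton lying flat, 71 x 105 x 24 mm tall; origin at the centre of its underside. Leave alone.
- medicine_box_yellow: Bystander: yellow and white medicine carton lying flat, 56 x 86 x 36 mm tall; origin at the centre of its underside. Leave alone.
- lancet_jar: Bystander: clear jar of blue lancets with white lid, 73 mm across, 127 mm tall; origin at the centre of its underside. Leave alone.
- red_lid_jar: Bystander: jar with red lid, 74 mm across, 127 mm tall; origin at the centre of its underside. Leave alone.
- tape_roll_b: Bystander: roll of beige tape standing on end, 45 mm across, 50 mm tall; origin at the centre of its underside. Leave alone.

How it is judged:
On the way, in this order (a step that is already met when the one before it is completed fails the run):
1. the roller presses clip 1, at the blue-marked end, home (more than 4 of its 5 mm) while clips 3 to 6 are still up (value of joint clip_1 above 0.004 m and contact force between roller and cassette above 2.5 N and value of joint each of clip_3, clip_4, clip_5, clip_6 below 0.003 m), for 0.02 s.
2. the roller's wheel is turning under pressure on the cassette, with clip 3 pressed home (value of joint clip_3 above 0.004 m and contact force between roller and cassette above 2.5 N and (velocity of joint roller_wheel above 0.25 rad/s or velocity of joint roller_wheel below -0.25 rad/s)), for 0.02 s.
3. all six clips are pressed home (value of joint each of clip_1, clip_2, clip_3, clip_4, clip_5, clip_6 above 0.004 m), for 0.1 s.
At the end, for the whole second after the job is handed in: All six clips are over 4 of their 5 mm down. The roller is released and at rest, hanging in the cradle by its shoulder plate: upright within 0.12 rad, in line with it within 0.35 rad, its origin within 14 mm of the cradle's centre and 4 to 12 mm above the table (all of step 3 and horizontal distance between roller and cradle below 0.014 m and z of roller in the frame of cradle between 0.004 and 0.012 m and angle between roller's own z axis and vertical below 0.12 rad and angle between the x axis of roller and the x axis of cradle, either way round below 0.35 rad and linear speed of roller below 0.02 m/s and contact force between the fingers and roller below 0.1 N); the robot touches nothing.
It fails at once if the fingers press on the cassette or its clips (over 1 N) (contact force between the fingers and cassette above 1 N).
It fails at once if a carton, jar or tape roll is moved more than 25 mm (distance of any of medicine_box_white, medicine_box_yellow, lancet_jar, red_lid_jar, tape_roll_b from where it was at the start of the episode above 0.025 m).
It also fails if it takes over 45 s, if anything falls off the work surface, if the arm or the gripper's body presses on something with over 40 N, if the wrist force passes 120 N, or if a joint passes its speed limit or range.

## Working session

There is one attempt and no reset: what is moved stays moved. The work goes in short steps, Python scripts to look and compute and a shell command to move; the robot and the scene stay as the last step left them, time stands still between calls to the robot, and variables do not carry over. Pictures are saved under pics/ and viewed, at most 10 in all, crops included, and the job is handed in when it is done.

```bash
mkdir -p pics; cat > h.py <<'E'
import numpy as np, cv2
from workcell import manip
def cam(n):
    m=manip.camera_model(n); f=200/np.tan(np.radians(m["fov_y"])/2)
    K=np.array([[f,0,m["cx"]],[0,f,m["cy"]],[0,0,1.]])
    R=cv2.Rodrigues(np.array(m["rvec"],float))[0]; t=np.array(m["tvec"],float).reshape(3)
    return K,np.array(m["dist"],float),R,t
def cast(n,px,z):
    K,d,R,t=cam(n)
    u=cv2.undistortPoints(np.array(px,float).reshape(-1,1,2),K,d).reshape(-1,2)
    r=np.c_[u,np.ones(len(u))]@R; c=-R.T@t
    return c+r*((z-c[2])/r[:,2])[:,None]
def cloud(n,dep):
    K,d,R,t=cam(n); v,u=np.mgrid[:400,:640]
    p=cv2.undistortPoints(np.stack([u,v],-1).reshape(-1,1,2).astype(float),K,d).reshape(-1,2)
    P=np.c_[p,np.ones(len(p))]*dep.reshape(-1,1)
    return ((P-t)@R).reshape(400,640,3)
E
python3 - <<'E'
from h import *
for n in("top","scene"):
    p,d=manip.grab_frame(n); cv2.imwrite(f"pics/{n}0.png",p); np.save(f"{n}0.npy",d)
    print(n,cam(n)[2:],(d>0).mean())
o=manip.get_obs(); print(o["eef_pos"],o["tcp_rot"],o["width"],o["time_s"])
E
```

```text
top (array([[ 0.02761876, -0.99957052,  0.00979722],
       [-0.9892213 , -0.02874009, -0.14358001],
       [ 0.14379992, -0.00572611, -0.98959022]]), array([0.20583254, 0.51836099, 1.18852304])) 0.99584765625
scene (array([[ 0.8149636 , -0.57938476,  0.01215074],
       [-0.25285111, -0.37437057, -0.89213956],
       [ 0.52144094,  0.72398894, -0.45159646]]), array([-0.27636562,  0.29308468,  0.48167557])) 0.9959765625
[0.18094794 0.57142322 0.22190048] [[-9.53296855e-01  3.02034148e-01 -6.92920736e-04]
 [ 3.02034870e-01  9.53295710e-01 -1.49242896e-03]
 [ 2.09793856e-04 -1.63201405e-03 -9.99998646e-01]] 0.08752943731729076 0.1
```

View pics/top0.png

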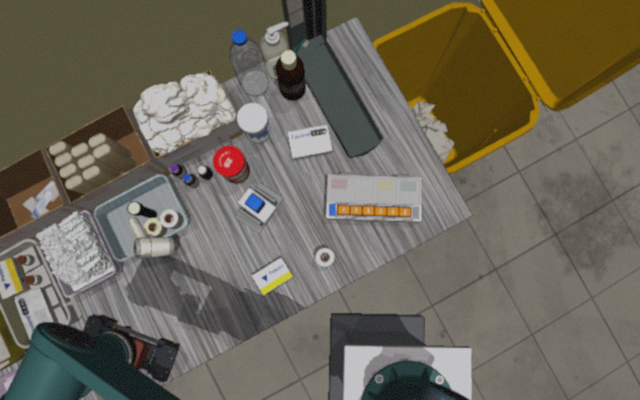

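View pics/scene0.png

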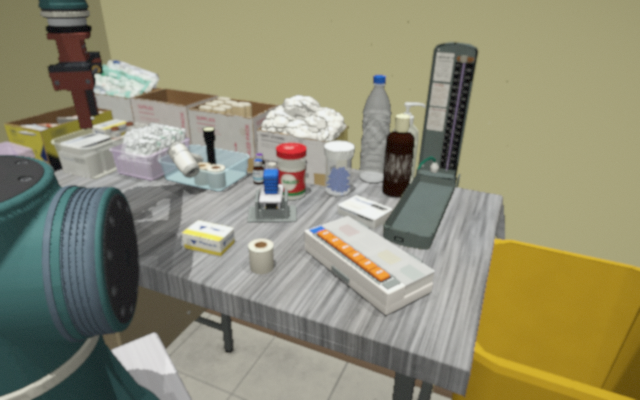

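The top view shows the roller's blue handle at about (255,202) in its cradle. The cassette strip runs from (332,211), the blue end, to (420,212). The red jar is at (231,163), the tape at (324,256) and the yellow carton at (271,275).

```bash
python3 - <<'E'
from h import *
p=cv2.imread("pics/top0.png"); d=np.load("top0.npy"); C=cloud("top",d)
hsv=cv2.cvtColor(p,cv2.COLOR_BGR2HSV)
def comp(lo,hi,box,z,close=0):
    m=cv2.inRange(hsv,lo,hi); k=np.zeros_like(m); x0,y0,x1,y1=box; k[y0:y1,x0:x1]=m[y0:y1,x0:x1]
    if close:k=cv2.morphologyEx(k,cv2.MORPH_CLOSE,np.ones((close,close)))
    c=max(cv2.findContours(k,cv2.RETR_EXTERNAL,cv2.CHAIN_APPROX_NONE)[0],key=cv2.contourArea)
    b=cv2.boxPoints(cv2.minAreaRect(c)); W=cast("top",b,z)
    pts=cast("top",c.reshape(-1,2),z)[:,:2].astype(np.float32)*1000
    return k,b,cv2.minAreaRect(pts)
k,b,r=comp((5,120,120),(22,255,255),(320,190,430,230),.058,7); print("strip",b.round(1).tolist(),r)
k,b,r=comp((100,120,60),(125,255,255),(325,195,345,225),.052); print("bluemark",b.round(1).tolist(),r)
k,b,r=comp((100,120,60),(125,255,255),(235,180,285,225),.110); print("handle",b.round(1).tolist(),r)
P=C[k>0]; 
for zl,zh in((.095,.125),):
    q=P[(P[:,2]>zl)&(P[:,2]<zh)]; print("top pts",len(q),q.mean(0),cv2.minAreaRect((q[:,:2]*1000).astype(np.float32)))
# height slices
reg=C[175:235,230:285].reshape(-1,3)
for zl,zh in((.045,.075),(.012,.045),(.1,.125)):
    q=reg[(reg[:,2]>zl)&(reg[:,2]<zh)]; print(zl,len(q),np.median(q,0),cv2.minAreaRect((q[:,:2]*1000).astype(np.float32)))
reg=C[165:235,315:435].reshape(-1,3); q=reg[(reg[:,2]>.04)&(reg[:,2]<.07)]
print("cass",np.median(q,0),cv2.minAreaRect((q[:,:2]*1000).astype(np.float32)))
print("z table",np.median(C[235:245,360:400,2]))
a=cv2.resize(p[170:235,225:290],None,fx=6,fy=6,interpolation=cv2.INTER_CUBIC)
b=cv2.resize(p[165:230,315:430],None,fx=6,fy=6,interpolation=cv2.INTER_CUBIC)[:, :]
s=cv2.resize(cv2.imread("pics/scene0.png")[155:230,240:305],(338,390),interpolation=cv2.INTER_CUBIC)
cv2.imwrite("pics/crop.png",np.hstack([a,s]))
E
```

```text
strip [[337.70001220703125, 214.0], [338.0, 204.8000030517578], [410.29998779296875, 207.1999969482422], [410.0, 216.39999389648438]] ((478.9444274902344, 98.52186584472656), (176.4393768310547, 22.590320587158203), 89.74685668945312)
bluemark [[330.0, 204.0], [334.0, 204.0], [334.0, 214.0], [330.0, 214.0]] ((480.6506042480469, 200.92686462402344), (24.664722442626953, 9.803192138671875), 1.490026831626892)
handle [[244.39999389648438, 202.8000030517578], [252.0, 192.6999969482422], [264.79998779296875, 202.3000030517578], [257.20001220703125, 212.39999389648438]] ((483.54302978515625, 383.160400390625), (37.782615661621094, 29.31507682800293), 55.072357177734375)
top pts 185 [0.48432622 0.38423233 0.10780413] ((485.031005859375, 385.10614013671875), (34.275146484375, 29.382205963134766), 55.17836380004883)
0.045 621 [0.48323194 0.38265455 0.05759657] ((500.9919738769531, 404.9378662109375), (134.14059448242188, 75.95918273925781), 52.113399505615234)
0.012 104 [0.5315933  0.41992292 0.02866847] ((499.6063232421875, 410.81182861328125), (130.33633422851562, 99.75316619873047), 53.12026596069336)
0.1 214 [0.4860837  0.38572895 0.10812552] ((506.10760498046875, 408.30194091796875), (98.69328308105469, 32.87232971191406), 48.344871520996094)
cass [0.51354692 0.09847214 0.05045136] ((516.7224731445312, 98.1054458618164), (235.68836975097656, 115.58524322509766), 89.93769073486328)
z table 0.001434035410436003
```

View pics/crop.png

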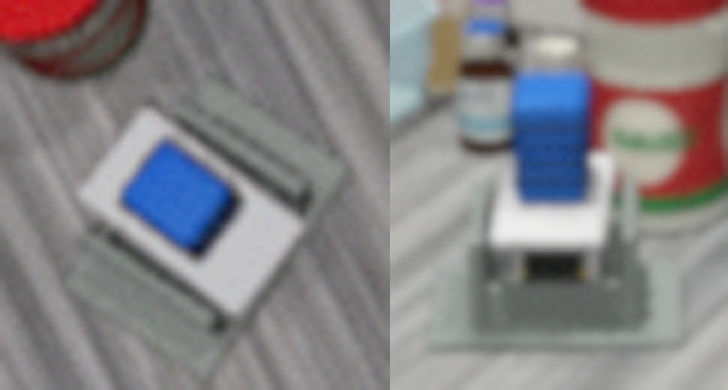

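The crop shows the shoulder plate's corners at about (145,110), (80,190), (235,315) and (305,230) in 6x pixels. Its long axis lies about 52° from world x. The red jar is off its upper-left corner.

```bash
python3 - <<'E'
from h import *
p=cv2.imread("pics/top0.png"); hsv=cv2.cvtColor(p,cv2.COLOR_BGR2HSV)
print(p[185:222:4,236:280:4].min(2))
m=np.zeros((400,640),np.uint8); s=slice(180,226),slice(234,282)
m[s]=(((p[s].min(2)>165)&(hsv[s][...,1]<40))|((hsv[s][...,0]>100)&(hsv[s][...,1]>110)))*255
m=cv2.morphologyEx(cv2.morphologyEx(m,cv2.MORPH_OPEN,np.ones((3,3))),cv2.MORPH_CLOSE,np.ones((5,5)))
c=max(cv2.findContours(m,0,1)[0],key=cv2.contourArea)
print("plate",cv2.boxPoints(cv2.minAreaRect(c)).tolist(),cv2.minAreaRect((cast("top",c.reshape(-1,2),.060)[:,:2]*1000).astype(np.float32)))
m=np.zeros((400,640),np.uint8);s=slice(140,190),slice(205,255)
m[s]=cv2.inRange(hsv[s],(0,150,120),(6,255,255))|cv2.inRange(hsv[s],(174,150,120),(180,255,255))
c=max(cv2.findContours(m,0,1)[0],key=cv2.contourArea); print("jar",cv2.minEnclosingCircle((cast("top",c.reshape(-1,2),.127)[:,:2]*1000).astype(np.float32)))
q=cv2.imread("pics/scene0.png"); h=cv2.cvtColor(q,cv2.COLOR_BGR2HSV)
K,D,R,t=cam("scene")
for n,X in(("handle top",(.484,.384,.110)),("strip corners",None)):
    X=np.array([X]) if X else np.array([[.479+a,.0985+b,.058] for a in(-.011,.011) for b in(-.09,.09)])
    print(n,cv2.projectPoints(X,cv2.Rodrigues(R)[0],t,K,D)[0].reshape(-1,2).round(1).tolist())
m=cv2.inRange(h,(5,120,120),(22,255,255));m[:,:300]=0;m[:220]=0;m[:,400:]=0;m[290:]=0
c=max(cv2.findContours(cv2.morphologyEx(m,cv2.MORPH_CLOSE,np.ones((7,7))),0,1)[0],key=cv2.contourArea)
print("scene strip",cv2.approxPolyDP(c,3,True).reshape(-1,2).tolist())
m=cv2.inRange(h,(100,120,60),(125,255,255));m[:,:255]=0;m[:160]=0;m[:,290:]=0;m[205:]=0
ys,xs=np.nonzero(m);print("scene blue",xs.min(),xs.max(),ys.min(),ys.max())
E
```

```text
[[117 132 123 119 129 120 137 123 126 120 119]
 [123 140 118 178 133 124 115 136 131 119 116]
 [134 138 151 196 110 159  90 119 124 137 117]
 [142 136 196 129  42  37 154  78 127 108 136]
 [138 194 184  42  44  45  49 130 124  97  91]
 [153 143 188  59  46  45  34 110 194 170 110]
 [132 116  70 189 106  38  57 196 195 196 103]
 [122 122 124  77 163 162 190 193 195 117 125]
 [126 124 122 113 112 116 196 194 155 115 127]
 [139 119 128 125 118 130  91 179 117 129 124]]
plate [[237.43902587890625, 202.04879760742188], [248.71018981933594, 187.25540161132812], [274.95263671875, 207.24966430664062], [263.68145751953125, 222.04306030273438]] ((484.916748046875, 385.76116943359375), (81.1900863647461, 45.256961822509766), 54.47294235229492)
jar ((577.5647583007812, 447.657958984375), 36.93909454345703)
handle top [[269.3, 169.8]]
strip corners [[379.3, 277.1], [314.6, 230.0], [389.3, 272.5], [323.9, 226.7]]
scene strip [[318, 233], [377, 279], [389, 276], [325, 230]]
scene blue 256 277 160 192
```

```bash
python3 -m inch '[[[-0.069,-0.017,0,0],[-0.069,-0.017,0,0],[-0.069,-0.017,0,0],[-0.069,-0.017,0,0],[-0.069,-0.017,0,0],[-0.069,-0.017,0,0],[-0.069,-0.017,0,0],[-0.069,-0.017,0,0],[-0.069,-0.017,0,0],[-0.069,-0.017,0,0]]]' -0.36 20
python3 -m inch '[[[0,0,0,0.033],[0,0,0,0.033],[0,0,0,0.033],[0,0,0,0]]]'
cat >> h.py <<'E'
def to(x,y,z,ang=None):
    "fractions still to go to the target TCP, and spin"
    o=manip.get_obs(); T=np.array(o["tcp_rot"]); e=np.array(o["eef_pos"])
    a=np.degrees(np.arctan2(T[1,1],T[0,1]))
    print("t",o["time_s"],"tcp",e.round(4),"yang",a.round(2),"F",np.round(o["contact_force"],1),"w",round(o["width"],4),"shift/0.5",(T.T@(np.array([x,y,z])-e)/.5).round(4), "spin",None if ang is None else round((a-ang)/180,4))
E
python3 -c "
from h import *
to(.4847,.385,.062,54.5)"
```

```text
time_s: 0.93
eef_pos: [0.4855, 0.3854, 0.2223]
tcp_rot: [[-0.953, 0.302, -0.001], [0.302, 0.953, -0.0], [0.0, -0.001, -1.0]]
contact_force: [-0.1, 1.1, -0.2]
width: 0.0599
gripper_force: 0.0
time_s: 1.27
eef_pos: [0.4844, 0.3862, 0.2221]
tcp_rot: [[-0.813, 0.583, -0.001], [0.583, 0.813, -0.001], [0.0, -0.001, -1.0]]
contact_force: [0.3, 0.3, -0.2]
width: 0.0597
gripper_force: 0.0
t 1.2667 tcp [0.4844 0.3862 0.2221] yang 54.35 F [ 0.3  0.3 -0.2] w 0.0597 shift/0.5 [-0.002  -0.0013  0.3201] spin -0.0008
```

```bash
python3 -m inch '[[[-0.002,-0.001,0.045,0],[0,0,0.045,0],[0,0,0.045,0],[0,0,0.045,0],[0,0,0.045,0],[0,0,0.04,0],[0,0,0.03,0],[0,0,0.012,0],[0,0,0.008,0],[0,0,0,0]]]'
python3 -c "
from h import *
to(.4847,.385,.062,54.5)
p,d=manip.grab_frame('scene');cv2.imwrite('pics/s1.png',cv2.resize(p[130:250,200:360],(800,600),interpolation=cv2.INTER_CUBIC))"
```

```text
time_s: 2.1
eef_pos: [0.4846, 0.3857, 0.0647]
tcp_rot: [[-0.816, 0.578, -0.001], [0.578, 0.816, -0.001], [0.0, -0.001, -1.0]]
contact_force: [0.1, 0.9, 0.3]
width: 0.0596
gripper_force: 0.0
t 2.1 tcp [0.4846 0.3857 0.0647] yang 54.69 F [0.1 0.9 0.3] w 0.0596 shift/0.5 [-0.0009 -0.001   0.0054] spin 0.0011
```

View pics/s1.png

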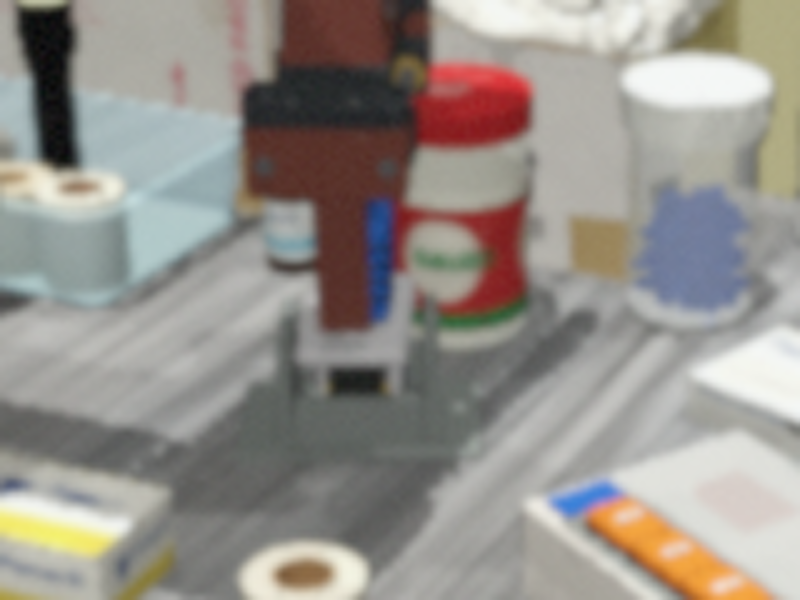

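The near finger is at x≈341 and the visible handle spans about 318–394, so its centre is near 356. The roller therefore sits a few mm to the −tool-x side. I'll shift 3 mm that way, drop 2 mm and grip.

```bash
python3 -m inch '[[[-0.006,0,0,0],[0,0,0.004,0],[0,0,0,0]]]'
python3 -m inch '[[[0,0,0,0],[0,0,0,0],[0,0,0,0],[0,0,0,0],[0,0,0,0],[0,0,0,0],[0,0,0,0],[0,0,0,0]]]' 1 50
python3 -c "
from h import *
to(.479,.1735,.12,90)"
```

```text
time_s: 2.4
eef_pos: [0.4881, 0.3842, 0.0638]
tcp_rot: [[-0.815, 0.579, 0.001], [0.579, 0.815, 0.001], [-0.001, 0.001, -1.0]]
contact_force: [-0.3, -0.4, 0.1]
width: 0.0601
gripper_force: 0.0
time_s: 3.07
eef_pos: [0.4874, 0.3841, 0.0632]
tcp_rot: [[-0.815, 0.579, 0.0], [0.579, 0.815, 0.0], [-0.0, 0.0, -1.0]]
contact_force: [-0.6, 0.6, 0.9]
width: 0.0358
gripper_force: 50.0
t 3.0667 tcp [0.4874 0.3841 0.0632] yang 54.6 F [-0.6  0.6  0.9] w 0.0358 shift/0.5 [-0.2302 -0.353  -0.1135] spin -0.1966
```

```bash
python3 -m inch '[[[0,0,-0.02,0],[0,0,-0.04,0],[0,0,-0.05,0],[0,0,-0.05,0],[0,0,-0.04,0],[0,0,0,-0.0328],[0,0,0,-0.0328],[0,0,0,-0.0328],[0,0,0,-0.0328],[0,0,0,-0.0328]]]'
python3 -m inch '[[[0,0,0,-0.0328],[0,0,0,0],[0,-0.04,0,0],[0,-0.07,0,0],[0,-0.07,0,0],[0,-0.07,0,0],[0,-0.07,0,0],[0,-0.06,0,0],[0,-0.03,0,0],[0,0,0,0]]]'
python3 - <<'E'
from h import *
to(.479,.1735,.1182,90)
for n in("top","scene"):
    p,d=manip.grab_frame(n); cv2.imwrite(f"pics/{n}2.png",p)
a=cv2.resize(cv2.imread("pics/top2.png")[140:240,300:440],(560,400)); b=cv2.resize(cv2.imread("pics/scene2.png")[130:300,270:450],(424,400))
cv2.imwrite("pics/c2.png",cv2.resize(b,(636,600)))
E
```

```text
time_s: 3.9
eef_pos: [0.4867, 0.3836, 0.1632]
tcp_rot: [[-0.995, 0.097, -0.001], [0.097, 0.995, -0.001], [0.001, -0.001, -1.0]]
contact_force: [0.5, -1.3, -3.8]
width: 0.0361
gripper_force: 50.0
time_s: 4.73
eef_pos: [0.4868, 0.1758, 0.1632]
tcp_rot: [[-1.0, 0.006, -0.001], [0.006, 1.0, -0.002], [0.001, -0.002, -1.0]]
contact_force: [0.2, 0.2, -2.4]
width: 0.0357
gripper_force: 50.0
t 4.7333 tcp [0.4868 0.1758 0.1632] yang 89.68 F [ 0.2  0.2 -2.4] w 0.0357 shift/0.5 [ 0.0154 -0.0046  0.0901] spin -0.0018
```

View pics/c2.png

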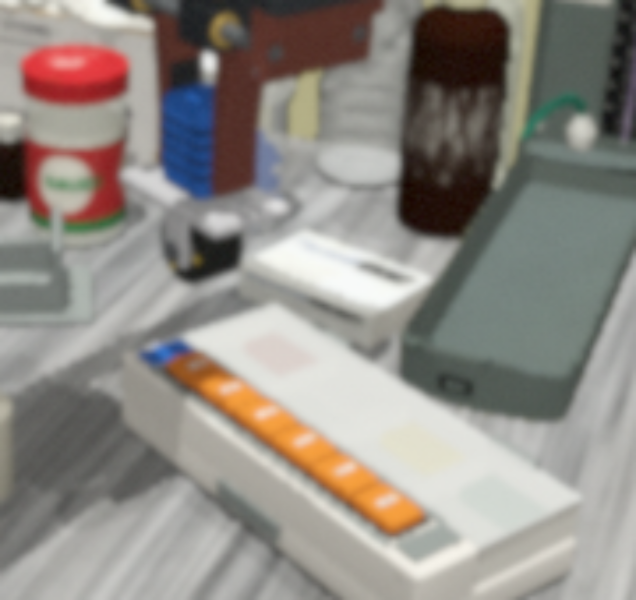

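The roller hangs upright in the fingers, wheel bottom at about crop (205,275), which is scene pixel (328,208). Clip 1 is at about crop (195,365).

```bash
python3 - <<'E'
from h import *
K,D,R,t=cam("scene")
for dx in(-.006,-.003,0,.003,.006):
    X=np.array([[.4868+dx,.1758,.108+.0],[.4868+dx-.013,.1758,.108],[.4868+dx+.013,.1758,.108]]); print(dx,cv2.projectPoints(X,cv2.Rodrigues(R)[0],t,K,D)[0].reshape(-1,2).round(1).tolist())
p=cv2.imread("pics/scene2.png"); g=p.max(2)
print(g[196:212:1,312:346:2])
q=cv2.imread("pics/top2.png"); print("strip in scene now")
E
```

```text
-0.006 [[324.5, 207.4], [318.8, 209.3], [330.1, 205.6]]
-0.003 [[325.8, 207.0], [320.1, 208.9], [331.4, 205.2]]
0 [[327.1, 206.6], [321.4, 208.4], [332.7, 204.8]]
0.003 [[328.4, 206.2], [322.7, 208.0], [334.0, 204.4]]
0.006 [[329.7, 205.8], [324.0, 207.6], [335.2, 204.0]]
[[154 148 112 131 135 135  61  52 103 146 147 123  97 111 143 147 155]
 [154 149 110 124 136 133  61  28  64 106 102  79  55 102 150 165 171]
 [154 151 104 106 130 135  67  31  41  61  55  43  34 100 159 177 179]
 [157 156 102  85 123 137  76  29  31  34  36  34  32  98 167 183 186]
 [162 161 104  75 113 137  83  32  33  30  29  28  34 102 174 189 205]
 [169 166 109  69 105 135  93  45  35  33  31  29  35 116 183 205 228]
 [172 166 118  71 102 135 106  73  32  29  27  30  37 129 193 216 241]
 [173 168 139  79 105 133 112  91  36  29  32  29  41 141 194 213 237]
 [169 173 158 107 109 129  97  82  31  29  31  30  52 148 191 198 219]
 [170 178 168 130 102 113  66  56  32  30  31  41  80 153 184 190 199]
 [172 179 176 143  77  75  40  33  30  34  52  85 127 156 168 181 189]
 [179 179 178 150  70  45  33  28  36  62 101 141 168 160 150 162 179]
 [182 181 177 155 105  49  33  45  73 113 151 180 184 164 144 146 162]
 [182 179 173 163 146  96  69  86 121 155 181 192 184 162 148 144 143]
 [181 178 167 171 176 150 119 127 155 175 186 183 167 155 151 149 142]
 [181 171 166 180 192 179 154 153 170 177 175 159 138 148 149 148 147]]
strip in scene now
```

```bash
python3 - <<'E'
from h import *
print(cast("scene",[[325,230],[389,276],[318,233],[377,279]],.058).round(4))
E
```

```text
[[0.4843 0.1772 0.058 ]
 [0.483  0.0018 0.058 ]
 [0.4669 0.1757 0.058 ]
 [0.4616 0.0068 0.058 ]]
```

```bash
python3 - <<'E'
from h import *
for n,box in(("scene",(300,215,400,290)),("top",(325,195,425,225))):
    p=cv2.imread(f"pics/{n}0.png"); h=cv2.cvtColor(p,cv2.COLOR_BGR2HSV); C=cloud(n,np.load(f"{n}0.npy"))
    x0,y0,x1,y1=box; k=np.zeros((400,640),bool); m=cv2.inRange(h,(5,100,100),(24,255,255))>0; k[y0:y1,x0:x1]=m[y0:y1,x0:x1]
    q=C[k]; print(n,len(q),"z",np.percentile(q[:,2],[5,50,95]).round(4)); q=q[abs(q[:,2]-np.median(q[:,2]))<.008]
    print(np.percentile(q[:,0],[1,5,50,95,99]).round(4),np.percentile(q[:,1],[1,5,50,95,99]).round(4))
    k[:]=0; m=cv2.inRange(h,(100,100,60),(125,255,255))>0; k[y0-10:y1,x0-5:x0+40]=m[y0-10:y1,x0-5:x0+40]
    q=C[k];print(" blue",len(q),np.median(q,0).round(4))
E
```

```text
scene 758 z [0.0505 0.0556 0.0574]
[0.4684 0.4692 0.4747 0.488  0.4894] [0.0063 0.0095 0.0777 0.1681 0.1791]
 blue 40 [0.4784 0.1979 0.0512]
top 651 z [0.0509 0.0573 0.0612]
[0.4683 0.4693 0.4789 0.4893 0.4905] [0.0107 0.0174 0.101  0.1793 0.1864]
 blue 62 [0.4792 0.2011 0.0528]
```

```bash
python3 -m inch '[[[0.0154,-0.0076,0,-0.0018],[0,0,0.03,0],[0,0,0.03,0],[0,0,0.024,0],[0,0,0.01,0],[0,0,0,0]]]'
python3 -m inch '[[[0,0,0.004,0],[0,0,0.004,0],[0,0,0.004,0],[0,0,0.002,0],[0,0,0,0]]]'
python3 -c "
from h import *
to(.479,.172,.1082,90)"
```

```text
time_s: 5.33
eef_pos: [0.4784, 0.1758, 0.1151]
tcp_rot: [[-1.0, -0.007, -0.003], [-0.007, 1.0, -0.001], [0.003, -0.001, -1.0]]
contact_force: [-0.4, -1.1, -3.2]
width: 0.0357
gripper_force: 50.0
time_s: 5.75
eef_pos: [0.4801, 0.1754, 0.1101]
tcp_rot: [[-1.0, -0.006, 0.001], [-0.006, 1.0, 0.0], [-0.001, 0.0, -1.0]]
contact_force: [-2.1, 0.7, 5.1]
width: 0.036
gripper_force: 50.0
t 5.75 tcp [0.4801 0.1754 0.1101] yang 90.34 F [-2.1  0.7  5.1] w 0.036 shift/0.5 [ 0.0022 -0.0068  0.0037] spin 0.0019
```

```bash
python3 -m inch '[[[0,0,0.004,0],[0,0,0.004,0],[0,0,0,0],[0,0,0,0]]]'
python3 -c "
from h import *
to(.479,.172,.1082,90)"
```

```text
time_s: 6.08
eef_pos: [0.4816, 0.1758, 0.1092]
tcp_rot: [[-1.0, -0.006, 0.005], [-0.006, 1.0, 0.001], [-0.005, 0.001, -1.0]]
contact_force: [-8.1, -0.6, 34.7]
width: 0.0357
gripper_force: 50.0
t 6.0833 tcp [0.4816 0.1758 0.1092] yang 90.34 F [-8.1 -0.6 34.7] w 0.0357 shift/0.5 [ 0.0053 -0.0077  0.002 ] spin 0.0019
```

```bash
python3 -m inch '[[[0.004,-0.006,0,0],[0,-0.008,0,0],[0,-0.008,0,0],[0,-0.008,0,0],[0,-0.008,0,0],[0,-0.008,0,0],[0,-0.008,0,0],[0,-0.008,0,0],[0,-0.008,0,0],[0,-0.008,0,0]]]'
python3 -c "
from h import *
to(.479,.014,.1092,90)"
```

```text
time_s: 6.92
eef_pos: [0.4816, 0.1377, 0.1093]
tcp_rot: [[-1.0, -0.005, 0.008], [-0.005, 1.0, 0.003], [-0.008, 0.003, -1.0]]
contact_force: [-5.7, 6.9, 30.8]
width: 0.0358
gripper_force: 50.0
t 6.9167 tcp [0.4816 0.1377 0.1093] yang 90.28 F [-5.7  6.9 30.8] w 0.0358 shift/0.5 [ 0.0064 -0.2473 -0.0006] spin 0.0016
```

```bash
python3 -m inch '[[[0.002,-0.009,0,0],[0,-0.009,0,0],[0,-0.009,0,0],[0,-0.009,0,0],[0,-0.009,0,0],[0,-0.009,0,0],[0,-0.009,0,0],[0,-0.009,0,0],[0,-0.009,0,0],[0,-0.009,0,0]]]'
python3 -c "
from h import *
to(.479,.014,.1092,90)
p,d=manip.grab_frame('scene');cv2.imwrite('pics/s3.png',cv2.resize(p[120:300,270:450],(600,600)))"
```

```text
time_s: 7.75
eef_pos: [0.4818, 0.0916, 0.1093]
tcp_rot: [[-1.0, -0.006, 0.009], [-0.006, 1.0, 0.001], [-0.009, 0.001, -1.0]]
contact_force: [-3.2, 0.6, 30.3]
width: 0.0359
gripper_force: 50.0
t 7.75 tcp [0.4818 0.0916 0.1093] yang 90.33 F [-3.2  0.6 30.3] w 0.0359 shift/0.5 [ 0.0065 -0.1552 -0.    ] spin 0.0018
```

View pics/s3.png

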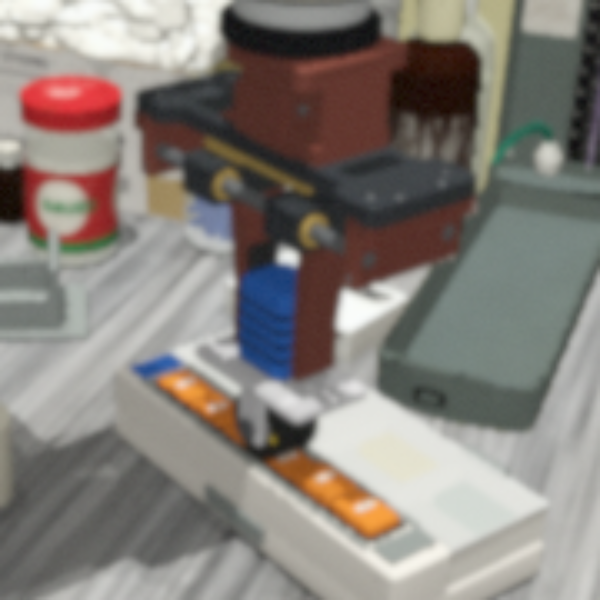

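Clips 1–2 look lowered behind the wheel, at about (185,385) and (215,405). The wheel, near (280,430), is on clip 3 or 4 and clips 5–6 are still raised, so I'll continue.

```bash
python3 -m inch '[[[0.002,-0.009,0,0],[0,-0.009,0,0],[0,-0.009,0,0],[0,-0.009,0,0],[0,-0.009,0,0],[0,-0.009,0,0],[0,-0.009,0,0],[0,-0.009,0,0],[0,-0.009,0,0],[0,-0.009,0,0]]]'
python3 -m inch '[[[0,-0.009,0,0],[0,-0.009,0,0],[0,-0.009,0,0],[0,-0.009,0,0],[0,-0.009,0,0],[0,-0.009,0,0],[0,-0.009,0,0],[0,0,0,0]]]'
python3 -c "
from h import *
to(.479,.014,.1092,90)"
```

```text
time_s: 8.63
eef_pos: [0.4819, 0.0465, 0.1094]
tcp_rot: [[-1.0, -0.005, 0.011], [-0.005, 1.0, 0.001], [-0.011, 0.001, -1.0]]
contact_force: [-1.7, 5.1, 28.9]
width: 0.0358
gripper_force: 50.0
time_s: 9.3
eef_pos: [0.4821, 0.0134, 0.1093]
tcp_rot: [[-1.0, -0.006, 0.011], [-0.006, 1.0, -0.002], [-0.011, -0.002, -1.0]]
contact_force: [-1.9, -0.9, 28.3]
width: 0.0361
gripper_force: 50.0
t 9.3 tcp [0.4821 0.0134 0.1093] yang 90.33 F [-1.9 -0.9 28.3] w 0.0361 shift/0.5 [0.0063 0.0013 0.0002] spin 0.0018
```

```bash
python3 -m inch '[[[0,0,-0.01,0],[0,0,-0.03,0],[0,0,-0.05,0],[0,0,-0.04,0],[0,0.04,0,0],[0,0.07,0,0],[0,0.075,0,0],[0,0.075,0,0],[0,0.075,0,0],[0,0.075,0,0]]]'
python3 -m inch '[[[0,0.075,0,0],[0,0.075,0,0],[0,0.075,0,0],[0,0.07,0,0],[0,0.035,0,0],[0,0,0,0]]]'
python3 - <<'E'
from h import *
to(.4874,.3841,.1632,54.6)
p,d=manip.grab_frame('scene');cv2.imwrite('pics/s4.png',cv2.resize(p[120:300,230:430],(660,594)))
np.save("scene4.npy",d)
t,d2=manip.grab_frame('top')
for n,q,dd,box in(("scene",p,d,(300,215,400,290)),("top",t,d2,(325,195,425,225))):
    h=cv2.cvtColor(q,cv2.COLOR_BGR2HSV);C=cloud(n,dd);x0,y0,x1,y1=box
    k=np.zeros((400,640),bool);m=cv2.inRange(h,(5,100,100),(24,255,255))>0;k[y0:y1,x0:x1]=m[y0:y1,x0:x1]
    P=C[k]; C0=cloud(n,np.load(f"{n}0.npy"))[k]
    for i in range(6):
        s=abs(P[:,1]-(.172-.03*i))<.011; print(n,i+1,s.sum(),(np.median(P[s,2])*1000).round(1),(np.median(C0[s,2])*1000).round(1))
E
```

```text
time_s: 10.13
eef_pos: [0.4753, 0.2213, 0.1702]
tcp_rot: [[-1.0, -0.006, 0.001], [-0.006, 1.0, -0.0], [-0.001, -0.0, -1.0]]
contact_force: [0.3, 0.4, -3.8]
width: 0.0356
gripper_force: 50.0
time_s: 10.63
eef_pos: [0.4746, 0.3886, 0.17]
tcp_rot: [[-1.0, -0.009, 0.001], [-0.009, 1.0, 0.002], [-0.001, 0.002, -1.0]]
contact_force: [0.8, -0.8, -3.8]
width: 0.036
gripper_force: 50.0
t 10.6333 tcp [0.4746 0.3886 0.17  ] yang 90.53 F [ 0.8 -0.8 -3.8] w 0.036 shift/0.5 [-0.0254 -0.0092  0.0136] spin 0.1996
scene 1 67 51.8 55.2
scene 2 70 51.7 55.3
scene 3 70 51.8 55.9
scene 4 81 51.6 55.9
scene 5 89 51.6 55.7
scene 6 91 51.6 55.5
top 1 80 52.8 56.8
top 2 74 53.3 57.4
top 3 81 52.8 57.8
top 4 74 53.1 58.1
top 5 83 53.1 57.2
top 6 74 52.4 57.0
```

View pics/s4.png

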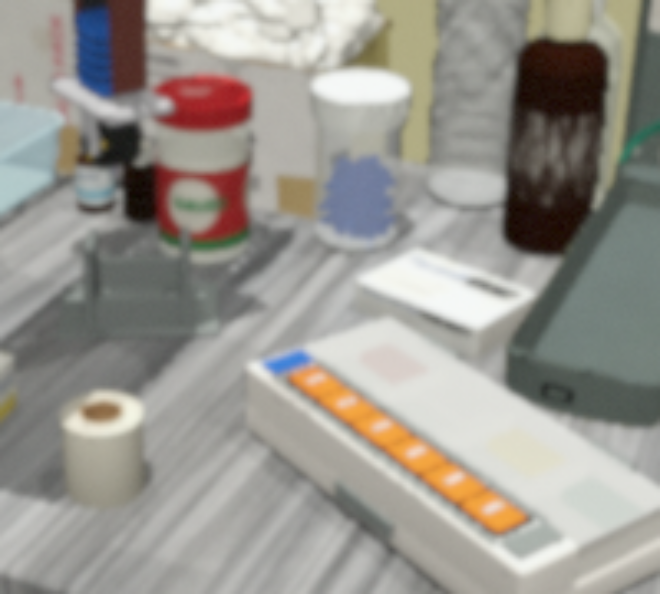

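All six orange clips now lie flat and even along the strip, from (318,378) to (495,510), and depth confirms each dropped about 4–5 mm. Next I'll check the roller's tilt in the hand and work out the return.

```bash
python3 - <<'E'
from h import *
K,D,R,t=cam("scene"); o=manip.get_obs(); e=np.array(o["eef_pos"]);T=np.array(o["tcp_rot"])
X=np.array([e+T@np.array([a,b,.003]) for a in(-.024,.024) for b in(-.042,.042)]+[e+T@np.array([a,0,.0552]) for a in(-.013,.013)])
print(cv2.projectPoints(X,cv2.Rodrigues(R)[0],t,K,D)[0].reshape(-1,2).round(1).tolist())
p,d=manip.grab_frame('scene')
a=cv2.resize(p[110:200,225:305],(533,600),interpolation=cv2.INTER_CUBIC); cv2.imwrite("pics/s5.png",a)
E
```

```text
[[284.4, 149.5], [264.1, 138.7], [264.2, 154.1], [244.7, 142.7], [270.4, 167.6], [259.9, 170.2]]
```

View pics/s5.png

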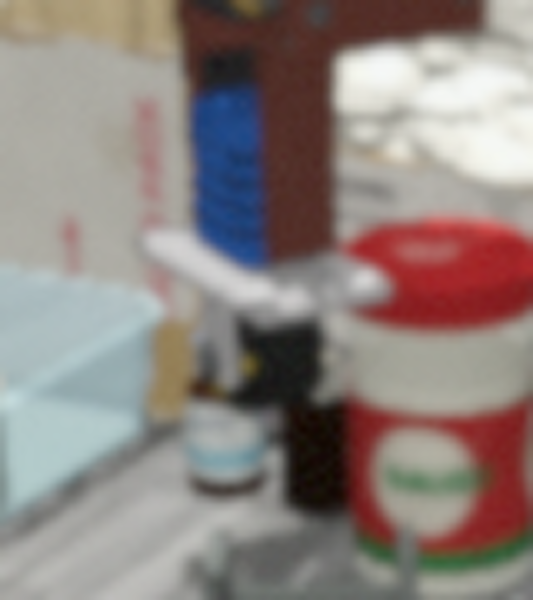

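The plate corners and wheel match the upright projection within 2–3 px, so the roller is untilted. Now rotating and returning it.

```bash
python3 -m inch '[[[-0.0254,-0.0092,0,0],[0,0,0,0.0333],[0,0,0,0.0333],[0,0,0,0.0333],[0,0,0,0.0333],[0,0,0,0.0333],[0,0,0,0.0333],[0,0,0,0]]]'
python3 -c "
from h import *
to(.4874,.3841,.1632,54.6)"
```

```text
time_s: 11.45
eef_pos: [0.4884, 0.3781, 0.1702]
tcp_rot: [[-0.81, 0.587, 0.0], [0.587, 0.81, -0.001], [-0.001, -0.0, -1.0]]
contact_force: [-0.6, -0.1, -3.5]
width: 0.0356
gripper_force: 50.0
t 11.45 tcp [0.4884 0.3781 0.1702] yang 54.05 F [-0.6 -0.1 -3.5] w 0.0356 shift/0.5 [0.0087 0.0084 0.0141] spin -0.0031
```

```bash
python3 -m inch '[[[0.0087,0.0084,0,-0.0031],[0,0,0,0],[0,0,0.03,0],[0,0,0.03,0],[0,0,0.02,0],[0,0,0,0]]]'
python3 -c "
from h import *
to(.4874,.3841,.0642,54.6)"
```

```text
time_s: 11.95
eef_pos: [0.4847, 0.3849, 0.1278]
tcp_rot: [[-0.819, 0.573, -0.004], [0.573, 0.819, -0.003], [0.002, -0.004, -1.0]]
contact_force: [-0.4, -0.0, -4.1]
width: 0.0358
gripper_force: 50.0
t 11.95 tcp [0.4847 0.3849 0.1278] yang 55.03 F [-0.4 -0.  -4.1] w 0.0358 shift/0.5 [-0.0056  0.0023  0.1272] spin 0.0024
```

```bash
python3 -m inch '[[[-0.005,0.002,0,0.002],[0,0,0,0],[0,0,0.03,0],[0,0,0.03,0],[0,0,0.03,0],[0,0,0.018,0],[0,0,0.01,0],[0,0,0,0]]]'
python3 -c "
from h import *
to(.4874,.3841,.0642,54.6)"
```

```text
time_s: 12.62
eef_pos: [0.4886, 0.3853, 0.0706]
tcp_rot: [[-0.815, 0.579, -0.001], [0.579, 0.815, -0.001], [0.0, -0.001, -1.0]]
contact_force: [-0.1, 0.3, -3.7]
width: 0.0359
gripper_force: 50.0
t 12.6167 tcp [0.4886 0.3853 0.0706] yang 54.59 F [-0.1  0.3 -3.7] w 0.0359 shift/0.5 [ 0.0005 -0.0032  0.0128] spin -0.0001
```

```bash
python3 -m inch '[[[0,-0.003,0.005,0],[0,0,0.004,0],[0,0,0.003,0],[0,0,0,0],[0,0,0,0]]]'
python3 -c "
from h import *
to(.4874,.3841,.0642,54.6)"
```

```text
time_s: 13.03
eef_pos: [0.4881, 0.3843, 0.0654]
tcp_rot: [[-0.815, 0.58, 0.0], [0.58, 0.815, 0.0], [-0.0, 0.0, -1.0]]
contact_force: [-0.4, 0.6, -2.9]
width: 0.0356
gripper_force: 50.0
t 13.0333 tcp [0.4881 0.3843 0.0654] yang 54.58 F [-0.4  0.6 -2.9] w 0.0356 shift/0.5 [ 0.0008 -0.0011  0.0025] spin -0.0001
```

```bash
python3 -m inch '[[[0,0,0.002,0],[0,0,0.001,0],[0,0,0,0],[0,0,0,0]]]'
python3 -c "
from h import *
to(.4874,.3841,.0642,54.6)"
```

```text
time_s: 13.37
eef_pos: [0.4879, 0.3842, 0.0636]
tcp_rot: [[-0.815, 0.579, -0.0], [0.579, 0.815, -0.0], [0.0, -0.0, -1.0]]
contact_force: [0.1, -0.6, -4.2]
width: 0.0358
gripper_force: 50.0
t 13.3667 tcp [0.4879 0.3842 0.0636] yang 54.59 F [ 0.1 -0.6 -4.2] w 0.0358 shift/0.5 [ 0.0006 -0.0008 -0.0011] spin -0.0001
```

```bash
python3 -m inch '[[[0,0,0.001,0],[0,0,0,0],[0,0,0,0]]]'
python3 -m inch '[[[0,0,0,0],[0,0,0,0],[0,0,0,0],[0,0,0,0],[0,0,0,0],[0,0,0,0]]]' -0.36 20
python3 -m inch '[[[0,0,-0.01,0],[0,0,-0.02,0],[0,0,-0.04,0],[0,0,-0.06,0],[0,0,-0.06,0],[0,0,-0.06,0],[0,0,-0.06,0],[0,0,-0.04,0],[0,0,0,0]]]'
python3 - <<'E'
from h import *
to(.4874,.3841,.0642,54.6)
p,d=manip.grab_frame('scene');cv2.imwrite('pics/s6.png',cv2.resize(p[150:250,220:350],(780,600),interpolation=cv2.INTER_CUBIC))
E
```

```text
time_s: 13.62
eef_pos: [0.4879, 0.3842, 0.0631]
tcp_rot: [[-0.815, 0.58, -0.0], [0.58, 0.815, -0.0], [-0.0, -0.0, -1.0]]
contact_force: [0.3, 0.5, -3.6]
width: 0.0359
gripper_force: 50.0
time_s: 14.12
eef_pos: [0.488, 0.3843, 0.0633]
tcp_rot: [[-0.815, 0.58, 0.0], [0.58, 0.815, 0.0], [-0.0, 0.0, -1.0]]
contact_force: [-0.3, -0.7, -0.1]
width: 0.0596
gripper_force: 0.0
time_s: 14.87
eef_pos: [0.4905, 0.386, 0.2446]
tcp_rot: [[-0.815, 0.579, 0.009], [0.579, 0.815, 0.005], [-0.004, 0.009, -1.0]]
contact_force: [0.6, -0.4, -0.1]
width: 0.0596
gripper_force: 0.0
t 14.8667 tcp [0.4905 0.386  0.2446] yang 54.59 F [ 0.6 -0.4 -0.1] w 0.0596 shift/0.5 [ 0.0043 -0.0101  0.3607] spin -0.0
```

View pics/s6.png

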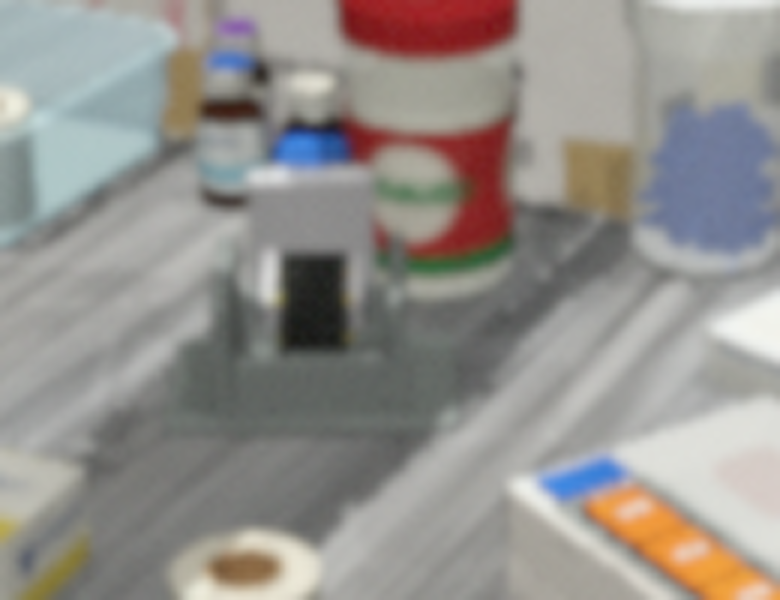

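The near plate edge is raised, at about (310,185), with its underside and the wheel face showing, so the roller is leaning away from the camera. I'll measure how it lies before mending it.

```bash
python3 -m inch '[[[0.03,0,-0.05,0],[0.07,0,-0.04,0],[0.07,0,0,0],[0.07,0,0,0],[0.07,0,0,0],[0.07,0,0,0],[0.04,0,0,0],[0,0,0,0]]]'
python3 - <<'E'
from h import *
to(.4874,.3841,.0642,54.6)
t,dt=manip.grab_frame('top');p,d=manip.grab_frame('scene')
cv2.imwrite("pics/top7.png",t);cv2.imwrite("pics/scene7.png",p);np.save("top7.npy",dt);np.save("scene7.npy",d)
a=cv2.resize(t[165:235,215:290],(400,373),interpolation=cv2.INTER_CUBIC);b=cv2.resize(p[150:225,235:315],(398,373),interpolation=cv2.INTER_CUBIC)
cv2.imwrite("pics/c7.png",np.hstack([a,b]))
c=np.array([.4875,.385,0]);u=np.array([np.cos(.953),np.sin(.953),0]);v=np.array([-u[1],u[0],0])
for n,q,dd in(("top",t,dt),("scene",p,d)):
    h=cv2.cvtColor(q,cv2.COLOR_BGR2HSV);C=cloud(n,dd);m=cv2.inRange(h,(100,120,60),(125,255,255))>0
    near=np.linalg.norm(C[...,:2]-c[:2],axis=-1)<.085
    L=np.stack([(C-c)@u,(C-c)@v,C[...,2]],-1)*1000
    B=L[m&near];print(n,"blue",len(B),np.percentile(B,[5,50,95],axis=0).round(0).tolist())
    W=(q.min(2)>150)&(h[...,1]<40)&near&(C[...,2]>.03);B=L[W];print(" white",len(B))
    for lo in range(-60,61,15):
        s=(B[:,0]>=lo)&(B[:,0]<lo+15)
        if s.sum()>3:print("  x",lo,s.sum(),np.median(B[s],0).round(0))
E
```

```text
time_s: 15.58
eef_pos: [0.3126, 0.5073, 0.2818]
tcp_rot: [[-0.817, 0.576, -0.003], [0.576, 0.817, -0.001], [0.002, -0.003, -1.0]]
contact_force: [0.8, -0.3, 0.3]
width: 0.0597
gripper_force: 0.0
t 15.5833 tcp [0.3126 0.5073 0.2818] yang 54.81 F [ 0.8 -0.3  0.3] w 0.0597 shift/0.5 [-0.4286  0.0015  0.4343] spin 0.0011
top blue 255 [[35.0, -8.0, 59.0], [56.0, 6.0, 67.0], [76.0, 20.0, 74.0]]
 white 74
  x 0 15 [ 8. 17. 43.]
  x 15 58 [21.  3. 82.]
scene blue 44 [[61.0, -6.0, 67.0], [67.0, 6.0, 69.0], [74.0, 18.0, 71.0]]
 white 381
  x -30 11 [-23.  31.  50.]
  x -15 21 [-6. 17. 50.]
  x 0 37 [10. 15. 49.]
  x 15 104 [19.  6. 77.]
  x 30 4 [ 32. -14.  35.]
  x 45 4 [58. -7. 66.]
  x 60 183 [ 69. -34.  66.]
```

View pics/c7.png

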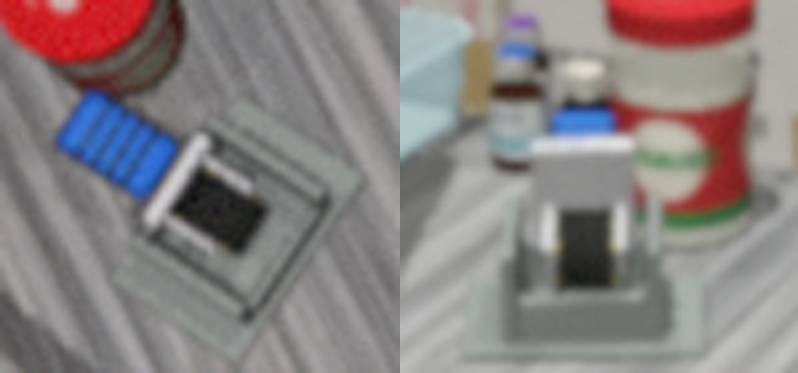

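The last view explains it. The roller has tipped 90° with its handle pointing along +u (54.6°), at crop (115,145). The tall end walls lie across v, at upper right and lower left. So the cradle's x axis is v, and the roller started out standing on its wheel a quarter turn off. I'll measure the cradle and jar numerically before re-gripping.

```bash
cat >> h.py <<'E'
c0=np.array([.4875,.385,0]);U=np.array([np.cos(.953),np.sin(.953),0]);V=np.array([-U[1],U[0],0])
def loc(C): return np.stack([(C-c0)@U,(C-c0)@V,C[...,2]],-1)*1000
def frame(n): 
    p,d=manip.grab_frame(n); return p,cv2.cvtColor(p,cv2.COLOR_BGR2HSV),cloud(n,d)
E
python3 - <<'E'
from h import *
for n in("top","scene"):
    t=cv2.imread(f"pics/{n}7.png");h=cv2.cvtColor(t,cv2.COLOR_BGR2HSV);L=loc(cloud(n,np.load(f"{n}7.npy")))
    ok=(abs(L[...,0])<65)&(abs(L[...,1])<75)
    print(n,"height map max by (v rows -70..70, u cols -50..80 step10)")
    for v in range(-70,71,7):
        r=[]
        for u in range(-50,90,10):
            s=(abs(L[...,1]-v)<4)&(abs(L[...,0]-u)<5); r.append(int(np.median(L[s][:,2])) if s.sum()>1 else -1)
        print(v,r)
t=cv2.imread("pics/top7.png");h=cv2.cvtColor(t,cv2.COLOR_BGR2HSV)
m=np.zeros((400,640),np.uint8);s=slice(140,190),slice(205,255)
m[s]=cv2.inRange(h[s],(0,150,120),(6,255,255))|cv2.inRange(h[s],(174,150,120),(180,255,255))
k=max(cv2.findContours(m,0,1)[0],key=cv2.contourArea);print("jar",cv2.minEnclosingCircle((cast("top",k.reshape(-1,2),.127)[:,:2]*1000).astype(np.float32)))
m=np.zeros((400,640),np.uint8);s=slice(175,210),slice(220,255);m[s]=cv2.inRange(h[s],(100,100,60),(125,255,255))
k=max(cv2.findContours(m,0,1)[0],key=cv2.contourArea);W=loc(cast("top",k.reshape(-1,2),.067));print("handle@67 u,v",cv2.minAreaRect(W[:,:2].astype(np.float32)))
E
```

```text
top height map max by (v rows -70..70, u cols -50..80 step10)
-70 [1, 0, 2, 3, 1, 1, 1, 0, 0, 1, 0, 2, 0, 1]
-63 [0, 1, 2, 1, 0, 1, 2, 1, 1, 2, 2, 2, 0, 75]
-56 [0, 0, 2, 3, 4, 3, 1, 1, 1, 2, 2, 0, 41, 125]
-49 [0, 0, 6, 6, 7, 5, 6, 6, 6, 2, 2, 0, 67, 128]
-42 [0, 0, 5, 7, 7, 6, 5, 7, 6, 2, 2, 1, 69, 128]
-35 [1, 1, 20, 50, 49, 51, 49, 51, 5, 0, 2, 0, 74, 128]
-28 [2, 1, 26, 26, 25, 43, 39, 49, 53, 2, 4, 1, 58, 127]
-21 [1, 1, 22, 7, 6, 7, 9, 7, 19, -1, 0, 0, 39, 86]
-14 [2, 4, 22, 7, 5, 43, 42, 49, 64, 45, 5, 1, 0, 75]
-7 [0, 2, 22, 8, 41, 53, 54, 49, 62, 61, 65, 67, 69, 94]
0 [2, 2, 28, 5, 37, 53, 53, 50, 64, 63, 65, 69, 72, 71]
7 [3, 1, 26, 6, 41, 53, 53, 78, 59, 62, 66, 68, 72, 72]
14 [0, 1, 29, 6, 10, 44, 51, 80, 58, 63, 66, 69, 71, 74]
21 [0, 2, 26, 7, 6, 7, 42, 49, 53, 57, 49, 66, 69, 66]
28 [1, 3, 32, 8, 8, 7, 7, 7, 28, 2, 0, 2, 1, 1]
35 [0, 3, 27, 52, 51, 51, 54, 52, 51, 1, 2, 2, 1, 3]
42 [0, 4, 8, 6, 7, 4, 6, 7, 5, 0, 2, 0, 0, 1]
49 [0, 3, 7, 8, 8, 6, 6, 6, 7, 1, 0, 1, 1, 1]
56 [0, 0, 2, 3, 3, 4, 3, 6, 5, 2, 1, 1, 1, 0]
63 [2, 0, 2, 2, 0, 2, 1, 1, 0, 2, 2, 3, 1, 2]
70 [1, 0
[... 731 characters left out ...]
 43, 50, 51, 67, 49, -1, -1, 67, 70, -1]
14 [0, 4, 15, 39, 40, 34, 44, 64, 45, -1, -1, 67, 69, -1]
21 [0, 10, 22, -1, -1, 34, 70, 54, 33, -1, -1, 66, 69, -1]
28 [0, 19, 27, 47, 49, 22, 33, 20, 26, -1, -1, -1, -1, -1]
35 [0, 12, 14, 27, 49, 50, 50, 50, -1, -1, -1, -1, -1, -1]
42 [0, 2, 4, 5, 4, 4, 3, 4, -1, -1, -1, -1, -1, -1]
49 [0, 3, 4, 3, 4, 4, 4, 4, 3, -1, 0, 0, -1, -1]
56 [0, 0, 0, 0, -1, 1, 1, 4, 2, 0, 0, 0, 0, -1]
63 [0, 0, 0, 0, -1, 0, 0, 0, 0, 0, 0, 0, 0, -1]
70 [0, 0, -1, 0, -1, 0, 0, 0, 0, 0, -1, -1, -1, -1]
jar ((577.550537109375, 447.81201171875), 37.01263427734375)
handle@67 u,v ((55.83782958984375, 6.210915565490723), (50.993675231933594, 31.665620803833008), 3.65596079826355)
```

```bash
python3 - <<'E'
from h import *
print(np.round(manip.get_obs()["joint_pos"],3))
T=c0+.050*U+.006*V; print(T)
to(T[0],T[1],.25,144.6)
E
```

```text
[ 8.970e-01  3.080e-01  1.436e+00 -1.000e-03  1.399e+00 -5.800e-02]
[0.51157107 0.42923329 0.        ]
t 15.6833 tcp [0.316  0.5056 0.282 ] yang 54.69 F [-0.  -0.6  0.1] w 0.06 shift/0.5 [-0.4075  0.1016  0.0641] spin -0.4995
```

```bash
python3 -m inch '[[[0,0,0,-0.0385],[0,0,0,-0.0385],[0,0,0,-0.0385],[0,0,0,-0.0385],[0,0,0,-0.0385],[0,0,0,-0.0385],[0,0,0,-0.0385],[0,0,0,-0.0385],[0,0,0,-0.0385],[0,0,0,-0.0385]]]' -0.04 20
python3 -m inch '[[[0,0,0,-0.0385],[0,0,0,-0.0385],[0,0,0,-0.0385],[0,0,0,0],[-0.02,-0.07,0,0],[-0.02,-0.07,0,0],[-0.02,-0.07,0,0],[-0.02,-0.07,0,0],[-0.02,-0.07,0,0],[0,-0.05,0,0]]]'
python3 -c "
from h import *
to(.5116,.4292,.052,144.6)"
```

```text
time_s: 16.52
eef_pos: [0.3182, 0.5046, 0.2824]
tcp_rot: [[-0.828, -0.561, -0.0], [-0.561, 0.828, -0.001], [0.001, -0.001, -1.0]]
contact_force: [-0.6, -0.0, 0.0]
width: 0.0455
gripper_force: 0.0
time_s: 17.35
eef_pos: [0.5131, 0.4291, 0.2823]
tcp_rot: [[-0.584, -0.812, 0.001], [-0.812, 0.584, -0.001], [-0.0, -0.001, -1.0]]
contact_force: [-0.5, 0.4, -0.3]
width: 0.0455
gripper_force: 0.0
t 17.35 tcp [0.5131 0.4291 0.2823] yang 144.29 F [-0.5  0.4 -0.3] w 0.0455 shift/0.5 [0.0017 0.0032 0.4607] spin -0.0017
```

```bash
python3 -m inch '[[[0.0017,0.0032,0,-0.02],[0,0,0.07,0],[0,0,0.07,0],[0,0,0.07,0],[0,0,0.07,0],[0,0,0.07,0],[0,0,0.05,0],[0,0,0.04,0],[0,0,0.016,0],[0,0,0,0]]]'
python3 -c "
from h import *
to(.5116,.4292,.052,144.6)"
```

```text
time_s: 18.18
eef_pos: [0.5061, 0.4294, 0.0525]
tcp_rot: [[-0.529, -0.849, -0.004], [-0.849, 0.529, -0.003], [0.005, 0.002, -1.0]]
contact_force: [-0.2, -0.6, -0.2]
width: 0.046
gripper_force: 0.0
t 18.1833 tcp [0.5061 0.4294 0.0525] yang 148.07 F [-0.2 -0.6 -0.2] w 0.046 shift/0.5 [-0.0055 -0.0095  0.001 ] spin 0.0193
```

```bash
python3 -m inch '[[[0,-0.008,0,0],[0,0,0,0]]]'
python3 -m inch '[[[0,0,0,0],[0,0,0,0],[0,0,0,0],[0,0,0,0],[0,0,0,0]]]' 1 30
python3 -m inch '[[[0,0,-0.01,0],[0,0,-0.02,0],[0,0,-0.02,0],[0,0,-0.02,0],[0,0,-0.02,0],[0,0,0,0]]]'
python3 - <<'E'
from h import *
to(.5116,.4292,.052,144.6); o=manip.get_obs(); print(np.round(o["torque"],3))
for n in("top","scene"):
    p,h,C=frame(n);L=loc(C);m=cv2.inRange(h,(100,120,60),(125,255,255))>0
    s=m&(abs(L[...,0]-40)<70)&(abs(L[...,1]-5)<50)&(L[...,2]>25);B=L[s]
    print(n,len(B),np.percentile(B,[3,50,97],axis=0).round(0).tolist() if len(B) else "")
E
```

```text
time_s: 18.35
eef_pos: [0.5124, 0.4294, 0.0567]
tcp_rot: [[-0.527, -0.85, 0.003], [-0.85, 0.527, 0.001], [-0.002, -0.002, -1.0]]
contact_force: [0.6, 0.7, -0.4]
width: 0.0456
gripper_force: 0.0
time_s: 18.77
eef_pos: [0.5115, 0.4299, 0.0564]
tcp_rot: [[-0.526, -0.851, 0.002], [-0.851, 0.526, 0.001], [-0.002, -0.001, -1.0]]
contact_force: [1.0, -0.3, 6.9]
width: 0.0318
gripper_force: 29.8
time_s: 19.27
eef_pos: [0.5117, 0.4302, 0.103]
tcp_rot: [[-0.526, -0.851, 0.003], [-0.851, 0.526, 0.002], [-0.004, -0.002, -1.0]]
contact_force: [0.5, 0.8, -3.0]
width: 0.0317
gripper_force: 29.8
t 19.2667 tcp [0.5117 0.4302 0.103 ] yang 148.28 F [ 0.5  0.8 -3. ] w 0.0317 shift/0.5 [ 0.0021 -0.0006  0.102 ] spin 0.0204
[ 0.112 -0.015 -0.047]
top 54 [[33.0, -8.0, 103.0], [37.0, 6.0, 107.0], [42.0, 20.0, 114.0]]
scene 17 [[63.0, -3.0, 113.0], [68.0, 10.0, 114.0], [72.0, 19.0, 116.0]]
```

```bash
python3 -m inch '[[[0,0,-0.03,0],[0,0,-0.04,0],[0.03,-0.01,0,0],[0.06,-0.03,0,0],[0.06,-0.03,0,0],[0.06,-0.02,0,0],[0.034,-0.01,0,0],[0,0,0.03,0],[0,0,0.03,0],[0,0,0,0]]]'
python3 -m inch '[[[0,0,0,0],[0,0,0,0],[0,0,0,0],[0,0,0,0],[0,0,0,0],[0,0,0,0]]]' 1 12
python3 -c "
from h import *
to(.49,.3,.1,144.6); o=manip.get_obs(); print(np.round(o['torque'],3))"
```

```text
time_s: 20.2
eef_pos: [0.4866, 0.2976, 0.1025]
tcp_rot: [[-0.527, -0.85, -0.005], [-0.85, 0.527, -0.002], [0.004, 0.003, -1.0]]
contact_force: [-1.1, 0.2, -3.4]
width: 0.0319
gripper_force: 29.8
time_s: 20.7
eef_pos: [0.489, 0.2994, 0.1056]
tcp_rot: [[-0.526, -0.851, 0.001], [-0.851, 0.526, 0.0], [-0.001, -0.0, -1.0]]
contact_force: [-0.4, 0.5, -2.5]
width: 0.0321
gripper_force: 12.0
t 20.7 tcp [0.489  0.2994 0.1056] yang 148.29 F [-0.4  0.5 -2.5] w 0.0321 shift/0.5 [-0.002  -0.001   0.0111] spin 0.0205
[ 0.136  0.029 -0.04 ]
```

```bash
cat > pose.py <<'E'
from h import *
o=manip.get_obs(); to(.49,.3,.1,144.6); print("tq",np.round(o["torque"],3),"grip",o["gripper_force"])
e=np.array(o["eef_pos"]);T=np.array(o["tcp_rot"])
for n in("top","scene"):
    p,h,C=frame(n);L=(C-e)@T*1000  # tool axes: x along roller, z down
    m=(cv2.inRange(h,(100,120,60),(125,255,255))>0)&(np.linalg.norm(L,axis=-1)<110)
    w=(p.min(2)>150)&(h[...,1]<40)&(np.linalg.norm(L,axis=-1)<110)&(C[...,2]>.02)&~((C[...,1]<.22)&(C[...,2]<.065))
    k=(p.max(2)<50)&(np.linalg.norm(L,axis=-1)<110)&(L[...,2]>0)&(C[...,2]>.01)
    for a,q in(("blue",m),("white",w),("black",k)):
        B=L[q]; print(n,a,len(B),np.percentile(B,[5,50,95],axis=0).round(0).tolist() if len(B)>3 else "")
E
python3 -m inch '[[[0,0,0,0],[0,0,0,0],[0,0,0,0],[0,0,0,0],[0,0,0,0],[0,0,0,0]]]' 1 7
python3 pose.py
```

```text
time_s: 21.2
eef_pos: [0.4888, 0.2991, 0.1051]
tcp_rot: [[-0.526, -0.851, -0.0], [-0.851, 0.526, -0.0], [0.0, -0.0, -1.0]]
contact_force: [1.1, 0.6, -3.4]
width: 0.0317
gripper_force: 7.0
t 21.2 tcp [0.4888 0.2991 0.1051] yang 148.27 F [ 1.1  0.6 -3.4] w 0.0317 shift/0.5 [-0.0028 -0.0011  0.0103] spin 0.0204
tq [ 0.131 -0.003  0.044] grip 6.999266445636749
top blue 0 
top white 0 
top black 106 [[36.0, -8.0, 7.0], [47.0, 2.0, 12.0], [58.0, 13.0, 22.0]]
scene blue 112 [[-19.0, -13.0, -16.0], [-10.0, -0.0, -12.0], [-1.0, 12.0, -8.0]]
scene white 79 [[-41.0, -19.0, -19.0], [35.0, 0.0, -16.0], [39.0, 79.0, 54.0]]
scene black 186 [[45.0, -10.0, 12.0], [58.0, -1.0, 23.0], [62.0, 9.0, 40.0]]
```

```bash
python3 -m inch '[[[0,0,0,0],[0,0,0,0],[0,0,0,0],[0,0,0,0]]]' 1 5
python3 -c "
from h import *
to(.49,.3,.1,144.6); o=manip.get_obs(); print(np.round(o['torque'],3))"
python3 -m inch '[[[0,0,0,0],[0,0,0,0],[0,0,0,0],[0,0,0,0]]]' 1 4
python3 pose.py
```

```text
time_s: 21.63
eef_pos: [0.4888, 0.2992, 0.1051]
tcp_rot: [[-0.526, -0.851, -0.0], [-0.851, 0.526, -0.0], [0.0, 0.0, -1.0]]
contact_force: [0.7, -0.0, -4.1]
width: 0.0318
gripper_force: 5.0
t 21.6333 tcp [0.4888 0.2992 0.1051] yang 148.27 F [ 0.7 -0.  -4.1] w 0.0318 shift/0.5 [-0.0026 -0.0012  0.0103] spin 0.0204
[0.145 0.009 0.058]
time_s: 21.97
eef_pos: [0.4888, 0.2991, 0.1051]
tcp_rot: [[-0.526, -0.851, -0.0], [-0.851, 0.526, -0.0], [0.0, 0.0, -1.0]]
contact_force: [-0.3, 0.9, -3.7]
width: 0.0318
gripper_force: 4.0
t 21.9667 tcp [0.4888 0.2991 0.1051] yang 148.27 F [-0.3  0.9 -3.7] w 0.0318 shift/0.5 [-0.0028 -0.0012  0.0102] spin 0.0204
tq [ 0.088  0.044 -0.014] grip 3.9996153116226196
top blue 0 
top white 0 
top black 28 [[36.0, -8.0, 31.0], [38.0, 3.0, 35.0], [41.0, 12.0, 42.0]]
scene blue 260 [[-14.0, -14.0, -21.0], [-3.0, -0.0, -8.0], [9.0, 13.0, 5.0]]
scene white 67 [[-42.0, -19.0, -2.0], [36.0, 1.0, -0.0], [38.0, 79.0, 55.0]]
scene black 176 [[27.0, -9.0, 29.0], [40.0, -1.0, 39.0], [44.0, 9.0, 57.0]]
```

It has started to swing down. I'll keep this grip and wait.

```bash
python3 -m inch '[[[0,0,0,0],[0,0,0,0],[0,0,0,0],[0,0,0,0]]]' 1 4 | tail -1
python3 pose.py
```

```text
gripper_force: 4.0
t 22.4 tcp [0.4888 0.2992 0.1051] yang 148.27 F [ 0.2 -1.1 -3.3] w 0.0318 shift/0.5 [-0.0027 -0.0012  0.0102] spin 0.0204
tq [0.065 0.051 0.049] grip 3.9996086061000824
top blue 0 
top white 0 
top black 28 [[36.0, -8.0, 30.0], [38.0, 2.0, 35.0], [41.0, 12.0, 41.0]]
scene blue 258 [[-14.0, -14.0, -21.0], [-3.0, -0.0, -9.0], [9.0, 13.0, 5.0]]
scene white 70 [[-46.0, -19.0, -3.0], [36.0, 1.0, -0.0], [38.0, 79.0, 55.0]]
scene black 180 [[27.0, -9.0, 28.0], [40.0, -1.0, 39.0], [43.0, 9.0, 57.0]]
```

```bash
python3 -m inch '[[[0,0,0,0],[0,0,0,0],[0,0,0,0]]]' 1 3.4 | tail -1
python3 pose.py
```

```text
gripper_force: 3.4
t 22.75 tcp [0.4888 0.2992 0.1051] yang 148.28 F [ 0.4  0.2 -3.5] w 0.0318 shift/0.5 [-0.0026 -0.0011  0.0103] spin 0.0204
tq [0.034 0.044 0.062] grip 3.3996083959937096
top blue 0 
top white 0 
top black 14 [[34.0, -8.0, 36.0], [36.0, 3.0, 41.0], [37.0, 11.0, 47.0]]
scene blue 285 [[-13.0, -14.0, -22.0], [-2.0, -0.0, -7.0], [10.0, 13.0, 8.0]]
scene white 62 [[-40.0, -19.0, 2.0], [36.0, 3.0, 4.0], [38.0, 79.0, 54.0]]
scene black 170 [[23.0, -9.0, 31.0], [36.0, 0.0, 42.0], [40.0, 9.0, 60.0]]
```

```bash
python3 -m inch '[[[0,0,0,0],[0,0,0,0],[0,0,0,0]]]' 1 3 | tail -1
python3 pose.py
```

```text
gripper_force: 3.0
t 23.1 tcp [0.4888 0.2991 0.1051] yang 148.27 F [-0.7 -0.6 -3.4] w 0.0319 shift/0.5 [-0.0028 -0.0012  0.0102] spin 0.0204
tq [ 0.054  0.015 -0.055] grip 2.999630682170391
top blue 0 
top white 0 
top black 13 [[34.0, -8.0, 37.0], [35.0, 2.0, 42.0], [37.0, 11.0, 48.0]]
scene blue 286 [[-13.0, -14.0, -21.0], [-2.0, -0.0, -7.0], [9.0, 13.0, 8.0]]
scene white 63 [[-41.0, -19.0, 2.0], [36.0, 3.0, 4.0], [38.0, 79.0, 54.0]]
scene black 173 [[23.0, -9.0, 32.0], [36.0, -1.0, 42.0], [39.0, 9.0, 60.0]]
```

The roller now hangs about 35° off vertical and stalls there, even at 3 N. I'll turn it so its x lies along the cradle's x, then let the end walls right it as it goes in.

```bash
python3 -m inch '[[[0,0,-0.02,0],[0,0,-0.03,0],[0,0,-0.03,0],[0,0,-0.02,0],[0,0,0,0.0372],[0,0,0,0.0372],[0,0,0,0.0372],[0,0,0,0.0372],[0,0,0,0.0372],[0,0,0,0.0372]]]' 1 12 | head -3
python3 -m inch '[[[0,0,0,0.0372],[0,0,0,0.0372],[0,0,0,0.0372],[0,0,0,0.0372],[0,0,0,0.0372],[0,0,0,0.0372],[0,0,0,0.0372],[0,0,0,0.0372],[0,0,0,0]]]' | head -3
python3 - <<'E'
from h import *
T=c0-.010*V; to(T[0],T[1],.15,54.6)
E
python3 pose.py
```

```text
time_s: 24.03
eef_pos: [0.4888, 0.2992, 0.1557]
tcp_rot: [[-0.952, -0.305, 0.0], [-0.305, 0.952, 0.0], [-0.0, -0.0, -1.0]]
time_s: 24.78
eef_pos: [0.4889, 0.2992, 0.1557]
tcp_rot: [[-0.812, 0.584, 0.0], [0.584, 0.812, 0.0], [-0.0, 0.0, -1.0]]
t 24.7833 tcp [0.4889 0.2992 0.1557] yang 54.29 F [-1.1 -0.2 -3.6] w 0.0317 shift/0.5 [0.0824 0.1377 0.0114] spin -0.0017
t 24.7833 tcp [0.4889 0.2992 0.1557] yang 54.29 F [-1.1 -0.2 -3.6] w 0.0317 shift/0.5 [-0.0008  0.0025  0.1114] spin -0.5017
tq [-0.023 -0.041 -0.048] grip 12.000906318426132
top blue 0 
top white 52 [[30.0, -14.0, -3.0], [33.0, 5.0, 0.0], [36.0, 21.0, 4.0]]
top black 0 
scene blue 355 [[-37.0, -19.0, -20.0], [-19.0, -16.0, 0.0], [1.0, -3.0, 22.0]]
scene white 170 [[-32.0, -26.0, 1.0], [2.0, -20.0, 28.0], [32.0, 15.0, 48.0]]
scene black 73 [[4.0, -15.0, 32.0], [26.0, -13.0, 38.0], [34.0, 3.0, 63.0]]
```

```bash
python3 - <<'E'
from h import *
o=manip.get_obs();e=np.array(o["eef_pos"]);T=np.array(o["tcp_rot"])
p,h,C=frame("scene");L=(C-e)@T*1000
near=np.linalg.norm(L,axis=-1)<100
w=(p.min(2)>120)&(h[...,1]<50)&near&(abs(L[...,1]+20)<12)&(C[...,2]>.06)
for z in range(-10,60,6):
    s=w&(abs(L[...,2]-z)<3); 
    if s.sum()>1: print("white z",z,s.sum(),np.percentile(L[s][:,0],[5,50,95]).round(0))
k=(p.max(2)<60)&near&(C[...,2]>.06)
for z in range(20,80,5):
    s=k&(abs(L[...,2]-z)<2.5)
    if s.sum()>1: print("black z",z,s.sum(),np.percentile(L[s][:,0],[5,50,95]).round(0))
m=(cv2.inRange(h,(100,120,60),(125,255,255))>0)&near
for z in range(-50,30,6):
    s=m&(abs(L[...,2]-z)<3)
    if s.sum()>1: print("blue z",z,s.sum(),np.percentile(L[s][:,0],[3,97]).round(0))
E
```

```text
white z 2 18 [17. 30. 34.]
white z 8 34 [-1. 24. 31.]
white z 14 29 [11. 15. 22.]
white z 20 19 [ 3.  9. 15.]
white z 26 27 [-6. -1.  8.]
white z 32 39 [-13.  -5.  13.]
white z 38 61 [-21.  -5.  17.]
white z 44 53 [-31. -19.  20.]
white z 50 24 [-33. -27.  24.]
black z 30 9 [18. 20. 24.]
black z 35 26 [22. 26. 31.]
black z 40 15 [25. 32. 34.]
black z 45 9 [30. 34. 36.]
black z 50 3 [ 5. 34. 36.]
black z 55 5 [2. 4. 5.]
black z 60 12 [ 3. 20. 29.]
black z 65 9 [17. 22. 26.]
blue z -26 7 [-21. -17.]
blue z -20 42 [-29. -13.]
blue z -14 46 [-37. -13.]
blue z -8 48 [-41. -13.]
blue z -2 42 [-39. -13.]
blue z 4 40 [-35.   1.]
blue z 10 55 [-29.   7.]
blue z 16 45 [-27.   4.]
blue z 22 28 [-23.  -2.]
blue z 28 6 [-17. -11.]
```

```bash
python3 -m inch '[[[0.01,0.02,0,-0.0017],[0.02,0.03,0,0],[0.02,0.03,0,0],[0.02,0.03,0,0],[0.0124,0.02,0,0],[0,0.0077,0,0],[0,0,0,0],[0,0,0,0]]]' | head -3
python3 - <<'E'
from h import *
T=c0-.0095*V; to(T[0],T[1],.102,54.6)
E
```

```text
time_s: 25.6
eef_pos: [0.4948, 0.3788, 0.1549]
tcp_rot: [[-0.818, 0.575, -0.0], [0.575, 0.818, -0.001], [-0.0, -0.001, -1.0]]
t 25.6 tcp [0.4948 0.3788 0.1549] yang 54.89 F [-0.1 -0.9 -3.6] w 0.0317 shift/0.5 [0.     0.0017 0.1058] spin 0.0016
```

Lowering to just above contact at 12 N, then guiding it upright with a light grip.

```bash
python3 -m inch '[[[0,0.0017,0.02,0],[0,0,0.03,0],[0,0,0.03,0],[0,0,0.016,0],[0,0,0.008,0],[0,0,0,0]]]' - 12 | head -5
python3 -m inch '[[[0.004,0,0.004,0],[0.006,0,0.004,0],[0.006,0,0.004,0],[0.006,0,0.004,0],[0.006,0,0.004,0],[0,0,0,0]]]' - 5
python3 - <<'E'
from h import *
T=c0+.017*V; to(T[0],T[1],.072,54.6)
E
python3 pose.py
```

```text
time_s: 26.1
eef_pos: [0.4949, 0.3789, 0.1021]
tcp_rot: [[-0.817, 0.576, -0.002], [0.576, 0.817, -0.001], [0.0, -0.002, -1.0]]
contact_force: [0.1, -0.4, -3.8]
width: 0.032
time_s: 26.6
eef_pos: [0.4832, 0.3885, 0.0931]
tcp_rot: [[-0.818, 0.575, -0.0], [0.575, 0.818, 0.0], [0.0, 0.0, -1.0]]
contact_force: [-0.8, 0.2, -1.9]
width: 0.0319
gripper_force: 5.0
t 26.6 tcp [0.4832 0.3885 0.0931] yang 54.87 F [-0.8  0.2 -1.9] w 0.0319 shift/0.5 [ 0.023  -0.0007  0.0421] spin 0.0015
t 26.6 tcp [0.4832 0.3885 0.0931] yang 54.87 F [-0.8  0.2 -1.9] w 0.0319 shift/0.5 [-0.1129 -0.137  -0.0139] spin -0.4985
tq [0.011 0.034 0.05 ] grip 4.999619722366333
top blue 0 
top white 0 
top black 2 
scene blue 297 [[-37.0, -19.0, -25.0], [-23.0, -16.0, -5.0], [-7.0, -1.0, 18.0]]
scene white 298 [[-56.0, -25.0, -6.0], [-39.0, 11.0, 27.0], [23.0, 73.0, 41.0]]
scene black 34 [[-21.0, -16.0, 41.0], [6.0, -14.0, 51.0], [12.0, -10.0, 67.0]]
```

```bash
python3 -m inch '[[[0.004,0,0.006,0],[0.004,0,0.006,0],[0.004,0,0.006,0],[0.004,0,0.005,0],[0,0,0,0]]]' - 5 | sed -n 2p\;4p
cat > line.py <<'E'
from h import *
o=manip.get_obs();e=np.array(o["eef_pos"]);T=np.array(o["tcp_rot"]);g=np.array([*(c0+.017*V)[:2],.072])
print(e.round(4),np.round(o["contact_force"],1),"to go",((g-e)@T/.5).round(4))
p,h,C=frame("scene");L=loc(C)-np.array([0,2,0])  # cradle axes: v' = col 1
near=(abs(L[...,0])<45)&(abs(L[...,1])<60)&(L[...,2]>53)
m=(cv2.inRange(h,(100,120,60),(125,255,255))>0)&near;w=(p.min(2)>130)&(h[...,1]<50)&near
for z in range(54,126,6):
    s=m&(abs(L[...,2]-z)<3);q=w&(abs(L[...,2]-z)<3)
    print(z,"blue",np.percentile(L[s][:,1],[3,97]).round(0) if s.sum()>1 else "","white",(q.sum(),np.percentile(L[q][:,1],[5,95]).round(0)) if q.sum()>1 else "")
E
python3 line.py
```

```text
eef_pos: [0.4766, 0.3928, 0.0813]
contact_force: [-2.2, 1.7, 0.3]
[0.4766 0.3928 0.0813] [-2.2  1.7  0.3] to go [ 0.0072 -0.0001  0.0186]
54 blue  white (np.int64(62), array([-50.,  25.]))
60 blue [-20. -14.] white (np.int64(187), array([-49.,  28.]))
66 blue [-25.   3.] white 
72 blue [-23.   3.] white 
78 blue [-26.  -1.] white 
84 blue [-28.  -2.] white 
90 blue [-28.  -2.] white 
96 blue [-26.  -2.] white 
102 blue [-28.  -2.] white 
108 blue [-26.  -2.] white 
114 blue [-1. -1.] white 
120 blue  white
```

It is now upright, with the plate at z 54–60 mm but centred about 10 mm toward −V. I'll grip a bit firmer, lift slightly, centre it and lower.

```bash
python3 -m inch '[[[0,0,0,0],[0,0,0,0],[0,0,-0.006,0],[0.006,0,0,0],[0.01,0,0,0],[0,0,0,0],[0,0,0,0]]]' - 15 | sed -n 2p\;4p
python3 line.py
```

```text
eef_pos: [0.4705, 0.3971, 0.0845]
contact_force: [0.4, 0.1, -3.5]
[0.4705 0.3971 0.0845] [ 0.4  0.1 -3.5] to go [-0.0077  0.      0.025 ]
54 blue  white (np.int64(16), array([-40.,  15.]))
60 blue  white (np.int64(247), array([-43.,  36.]))
66 blue [-18.   9.] white (np.int64(4), array([ 5., 35.]))
72 blue [-17.  12.] white 
78 blue [-19.  11.] white 
84 blue [-19.   5.] white 
90 blue [-19.   3.] white 
96 blue [-19.   4.] white 
102 blue [-19.   4.] white 
108 blue [-20.   6.] white 
114 blue [-17.   8.] white 
120 blue  white
```

```bash
python3 -m inch '[[[0.002,0,0.003,0],[0,0,0.002,0],[0,0,0.002,0],[0,0,0,0],[0,0,0,0]]]' - 15 | sed -n 2p\;4p
python3 line.py
```

```text
eef_pos: [0.4699, 0.3977, 0.0813]
contact_force: [-2.7, 0.3, -0.7]
[0.4699 0.3977 0.0813] [-2.7  0.3 -0.7] to go [-0.0094 -0.0004  0.0185]
54 blue  white (np.int64(62), array([-41.,  36.]))
60 blue  white (np.int64(192), array([-41.,  36.]))
66 blue [-17.  12.] white 
72 blue [-18.  12.] white 
78 blue [-19.   8.] white 
84 blue [-19.   7.] white 
90 blue [-19.   7.] white 
96 blue [-19.   7.] white 
102 blue [-19.   6.] white 
108 blue [-19.   7.] white 
114 blue  white 
120 blue  white
```

```bash
python3 -m inch '[[[0,0,0.001,0],[0,0,0,0],[0,0,0,0]]]' - 3 | sed -n 2p\;4p
python3 -m inch '[[[0,0,0,0],[0,0,0,0],[0,0,0,0],[0,0,0,0],[0,0,0,0],[0,0,0,0]]]' -0.04 10 | sed -n 2p\;4,5p
python3 line.py
```

```text
eef_pos: [0.47, 0.3978, 0.0809]
contact_force: [-1.7, 0.3, 3.1]
eef_pos: [0.4701, 0.3977, 0.0806]
contact_force: [0.1, 1.5, 0.3]
width: 0.0459
[0.4701 0.3977 0.0806] [0.1 1.5 0.3] to go [-0.0091 -0.0006  0.0172]
54 blue  white (np.int64(73), array([-43.,  35.]))
60 blue  white (np.int64(183), array([-41.,  36.]))
66 blue [-17.  12.] white 
72 blue [-19.  10.] white 
78 blue [-19.   7.] white 
84 blue [-19.   7.] white 
90 blue [-19.   7.] white 
96 blue [-19.   7.] white 
102 blue [-20.   7.] white 
108 blue [-18.   9.] white 
114 blue  white 
120 blue  white
```

Released and standing. I'll lift away and verify.

```bash
python3 -m inch '[[[0,0,-0.02,0],[0,0,-0.04,0],[0,0,-0.06,0],[0,0,-0.06,0],[0,0,-0.06,0],[0,0,-0.04,0],[0.04,0,0,0],[0.07,0,0,0],[0.07,0,0,0],[0.07,0,0,0]]]' | sed -n 1,2p
python3 -m inch '[[[0.07,0,0,0],[0.07,0,0,0],[0.04,0,0,0],[0,0,0,0],[0,0,0,0],[0,0,0,0]]]' | sed -n 1,2p\;4p
python3 line.py
python3 - <<'E'
from h import *
p,h,C=frame("top");L=loc(C)-np.array([0,2,0]);near=(abs(L[...,0])<60)&(abs(L[...,1])<65)
m=(cv2.inRange(h,(100,120,60),(125,255,255))>0)&near;B=L[m&(L[...,2]>100)];print("handle top u,v,z",np.median(B,0).round(1))
w=(((p.min(2)>165)&(h[...,1]<40))&near&(L[...,2]>45))|(m&near)
k=cv2.morphologyEx((w*255).astype(np.uint8),cv2.MORPH_CLOSE,np.ones((5,5)));k=max(cv2.findContours(k,0,1)[0],key=cv2.contourArea)
W=loc(cast("top",k.reshape(-1,2),.060))-np.array([0,2,0]);print("plate u,v,ang",cv2.minAreaRect(W[:,:2].astype(np.float32)))
q=B[:,:3];A=np.c_[q[:,:2],np.ones(len(q))];print("top tilt",np.linalg.lstsq(A,q[:,2],rcond=None)[0][:2].round(3))
q=L[w&(abs(L[...,2]-60)<9)&~m];A=np.c_[q[:,:2],np.ones(len(q))];print("plate tilt",np.linalg.lstsq(A,q[:,2],rcond=None)[0].round(3),len(q))
t0=cv2.imread("pics/top0.png");d=cv2.absdiff(p,t0).max(2)
for n,(x,y) in dict(jar=(231,163),lancet=(252,120),white=(310,140),tape=(324,256),yellow=(271,275)).items(): print(n,np.median(d[y-15:y+15,x-15:x+15]))
E
```

```text
time_s: 29.9
eef_pos: [0.367, 0.4702, 0.2218]
time_s: 30.4
eef_pos: [0.2949, 0.5212, 0.2211]
contact_force: [0.9, 0.3, 0.3]
[0.2949 0.5212 0.2211] [0.9 0.3 0.3] to go [-0.4376 -0.001   0.2985]
54 blue  white (np.int64(71), array([-44.,  35.]))
60 blue  white (np.int64(240), array([-41.,  36.]))
66 blue [-17.  10.] white (np.int64(2), array([15., 15.]))
72 blue [-17.  10.] white (np.int64(2), array([14., 14.]))
78 blue [-19.  11.] white 
84 blue [-19.  13.] white 
90 blue [-17.  11.] white 
96 blue [-19.  13.] white 
102 blue [-19.  13.] white 
108 blue [-19.  13.] white 
114 blue  white 
120 blue  white 
handle top u,v,z [ -0.8  -0.2 110.4]
plate u,v,ang ((1.476339340209961, -0.0825958251953125), (47.87398147583008, 81.67346954345703), 0.3792304992675781)
top tilt [ 0.069 -0.036]
plate tilt [0.0000e+00 5.0000e-03 6.0586e+01] 377
jar 10.0
lancet 10.0
white 10.0
tape 8.0
yellow 38.0
```

```bash
python3 - <<'E'
from h import *
p,_=manip.grab_frame("top")
for q in(cv2.imread("pics/top0.png"),p):
    h=cv2.cvtColor(q,cv2.COLOR_BGR2HSV)[250:300,245:300];ys,xs=np.nonzero(cv2.inRange(h,(22,90,50),(38,255,255)));print(len(xs),xs.mean(),ys.mean())
print(manip.job_done())
E
```

```text
240 30.858333333333334 32.9
258 31.011627906976745 32.81782945736434
the job is handed in; nothing more can be done
None
```

I handed the job in at about 31 s of the 45 s; I haven't seen the judge's result. All six clips measured down in one firm pass from the blue end. The roller tipped over when I first set it back, so I re-gripped it and hung it in the cradle. It finished level, centred and released, with nothing beside the work measurably moved.

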